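# Open the child-safe thinner can

## Robot

A 6-joint arm with a two-finger parallel gripper is mounted at the origin on a cart in front of the work surface, level with it; the furniture and walls round the work are solid. World frame = base frame: x ahead of the robot, y to its left, z up, the work surface at z = 0. Lengths are in m, angles in rad, forces in N, time in s.
With the tool pointing down it reaches from about 0.3 to 0.75 m from the base axis. Payload 8.5 kg.
Tool frame: the origin (TCP) lies on the centre line of the jaws, within the pads' length; the fingertips stand 11 mm ahead of it and the grasp point (between the pads) lies 8 mm behind it; z points along the fingers, y is the line along which they close (so a half turn about z gives the same grasp; the last joint's range is limited). The gripper opens to 85 mm and grips with 20 to 120 N. Pads are 22 mm wide; open, the fingers measure 114 mm over their backs; the gripper's body (76 mm by 85 mm) begins 54 mm behind the grasp point. The pads swing forward as they close: fully open they stand 13 mm farther back than shut.
Start: joints at [1.06, 0.381, 1.297, -0, 1.464, -0.215], TCP at [0.16, 0.526, 0.242] pointing down, gripper open.
Joint ranges: [-3.11, 3.11], [-0.89, 2.33], [0.22, 2.48], [-1.42, 4.56], [0.17, 2.85], [-2.88, 2.88]. Speed limits (rad/s): [2.39, 2.39, 3.14, 3.14, 3.14, 3.14].

## Interface

Orientations are given as a unit quaternion [x, y, z, w].
In Python, from rig import get_obs, optics, ticket gives the robot as it stands.
- The arm moves only by the shell command python3 -m handwheel 'ROWS' [OPENING] [FORCE]. ROWS is JSON, a list of rows, each a list of 6 numbers: the shift along the world's x, y, z in m, then the turn, a rotation vector about the world's x, y, z in rad. In form: [[tx, ty, tz, rx, ry, rz], ...]. A call has 1 to 5 rows; each row shifts and turns the commanded pose from where the row before left it; what a row does not reach is not made up. A row lasts 1/10 s, in which the tool goes at most 50 mm and 8.59 degrees, less where a joint would pass 70% of its speed; a pose out of reach is approached as far as the arm can. A call is refused whole if a number of a shift passes 0.05 or a number of a turn 0.15, either way. A call with a gripper value outside its range is refused whole. OPENING is the opening, from 0 (shut) to 1 (fully open), set as the call begins (- or left out, the last holds). The fingers move at their own pace and stop on an object; FORCE is the grip in N (left out, the last holds). Time passes only in rows, so rows that do not move let the fingers close. It gives the time, the measured TCP pose, the force, the opening and the grip force at its end, in the units of the state.
- get_obs(): the state, without advancing time (a new reading comes with each control period).
- optics.get_image(name): name is "scene" or "top"; returns a dict with "pixels" (384x512x3 uint8, red, green, blue), "K" (3x3 intrinsics, pixels), "distortion" ([k1, k2, p1, p2, k3] as OpenCV has them; the pictures are not rectified), "xyz" and "attitude" of the camera in the world. Camera axes: x right, y up, looking along -z (the intrinsics and any distortion apply to the point x, -y, -z); pixel columns grow to the right and rows downward; lengths in m; the calibration is good to about 2 mm. A picture is of the moment at which its call begins. There is no depth.
- ticket.job_done(): hands the job in; it is judged then, once.
The state is a dict: "time_s": time; "joints": joint angles; "joint_velocities": joint speeds; "effort": joint torques, N m; "ee_pos": TCP position; "orientation": TCP orientation; "contact_force": force on the tool from outside, world axes, zero at the start; "ft_torque": the same for the moment, N m; "finger_gap": finger opening in m; "finger_force": force on a finger pad.
Only numpy, scipy, OpenCV 4.12 (cv2) and the standard library are available. Lean on these libraries where they do the work, as an engineer would, in place of code of your own. Each camera call takes 0.05 s, during which the arm holds its last target. There are 200 camera calls.

## Task

Open the child-safe cap of the green can so that the brush can be cleaned: push its white cap right down and, keeping it pushed, turn it counter-clockwise (seen from above) until the closure underneath has turned as far as it goes. Then let go so that the cap springs back up, and do not touch the blue can.

Things in the scene. Friction and masses are not known exactly. Their poses are not given: they have to be found in the camera images.
- green_cap (a point): Centre (on the axis, half-way up) of the green can's round white ribbed cap: an upright cylinder, 44 mm across, 32 mm high, top 16 mm above this point. Grip at any yaw. Free space round it down to the can's green top (60 x 96 mm) 38 mm below this point, but for the neck and a small pointer (28 mm from the axis, 23 to 26 mm below). The can stands upright in a bracket screwed to the bench.
- green_shell (a joint): How far the green can's cap is pushed down, m: 0 = up, 0.006 = right down at its stop; the spring takes 3 N to start, 8 N at the stop. Turned while up, the cap only spins freely. Pushed down 5 mm or more, its two inner lugs catch the inner closure's six lugs after 0.1 to 0.3 rad of free counter-clockwise turning and carry it round.
- green_closure (a joint): Angle of the green can's inner closure, a grey ring with a red pointer under the white cap, rad: 0 = locked (pointer at the red mark on the can), growing counter-clockwise from above to 1.05 = open, at its stop (pointer at the white mark). Resists with 0.12 N m and stays where left. Only the pushed-down cap turns it; the cap then turns 1.15 to 1.35 rad altogether.
- blue_can: The look-alike blue can with the same white cap, to be left untouched; origin at the middle of its underside on the bench, z up. 60 x 96 mm (x, y), in a bracket 88 x 124 mm, 166 mm high with its cap; its axis stands at least 190 mm from that of the green can.
Not all that is in view belongs to the job. Leave any orange look-alike of the part that bears green_cap alone.

How it is judged:
On the way:
1. the green can's cap is pushed down (3 mm or more) before its closure is open (value of joint green_shell above 0.003 m and value of joint green_closure below 0.6 rad), for 0.1 s.
At the end, for the whole second after the job is handed in: The green can's closure is turned open (0.87 rad or more, within 10 degrees of its stop at 1.05), and its cap is let go and has sprung back up (pushed in less than 1.5 mm) (value of joint green_closure above 0.87 rad and value of joint green_shell below 0.0015 m); the robot touches nothing.
It fails at once if the robot pushes on the blue can or its cap (more than 2 N) (contact force between any of the arm, the fingers and blue_can above 2 N).
It also fails if it takes over 32 s, if anything falls off the work surface, if the arm or the gripper's body presses on something with over 40 N, if the wrist force passes 120 N, or if a joint passes its speed limit or range.

## Working session

There is one attempt and no reset: what is moved stays moved. The work goes in short steps, Python scripts to look and compute and a shell command to move; the robot and the scene stay as the last step left them, time stands still between calls to the robot, and variables do not carry over. Pictures are saved under pics/ and viewed, at most 10 in all, crops included, and the job is handed in when it is done.

```bash
mkdir -p pics; cat > h.py <<'E'
import numpy as np, cv2
from scipy.spatial.transform import Rotation as R
from rig import get_obs, optics, ticket
def grab(n,f=None):
    d=optics.get_image(n)
    if f: cv2.imwrite('pics/'+f,d['pixels'][:,:,::-1])
    return d
def rot(d):
    a=np.array(d['attitude'],float)
    return a if a.shape==(3,3) else R.from_quat(a).as_matrix()
def ray(d,u,v):
    p=cv2.undistortPoints(np.array([[[u,v]]],float),np.array(d['K'],float),np.array(d['distortion'],float))[0,0]
    r=rot(d)@np.array([p[0],-p[1],-1.]); return np.array(d['xyz'],float),r/np.linalg.norm(r)
def onz(d,u,v,z):
    o,r=ray(d,u,v); return o+r*(z-o[2])/r[2]
E
python3 - <<'E'
from h import *
a=grab('scene','s1.png');b=grab('top','t1.png')
for d in(a,b):print(d['xyz'],d['attitude'])
o=get_obs();print(o['time_s'],o['ee_pos'],o['orientation'],o['finger_gap'],o['contact_force'])
E
```

```text
[-0.11095649 -0.99854956  0.8504867 ] [ 0.44139167 -0.12628724 -0.26386415  0.84829278]
[ 0.15374656 -0.25898703  1.2050205 ] [ 0.1338114  -0.0897107  -0.53139822  0.83166245]
0.1 [0.16018495 0.52587969 0.24177767] [ 1.47354681e-01  9.89083490e-01 -6.24293318e-04 -2.42819253e-04] 0.08500673863596746 [ 0.07860017 -0.5400953   0.22452976]
```

View pics/s1.png

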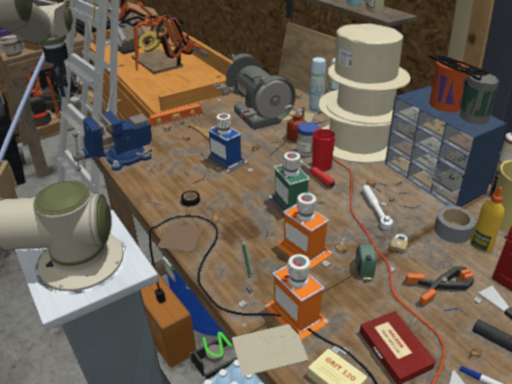

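View pics/t1.png

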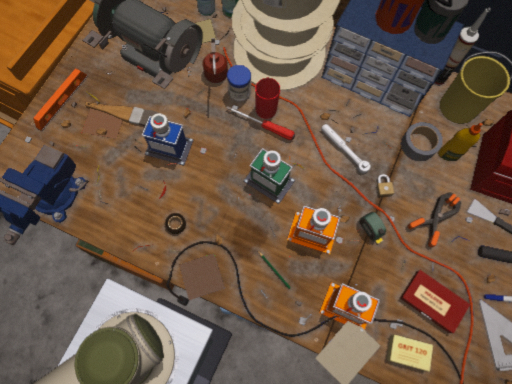

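Candidates (scene / top pixels): the green can is at (291,185)/(270,172). The orange look-alikes are at (305,230)/(315,228) and (298,295)/(350,302), and the blue can is at (225,145)/(165,138). Only the green one fits. I'll confirm it with one enlarged crop and measure its cap.

```bash
python3 - <<'E'
from h import *
a=grab('scene');b=grab('top')
ca=a['pixels'][140:220,260:325,::-1];cb=b['pixels'][140:205,235:300,::-1]
A=cv2.resize(ca,None,fx=6,fy=6,interpolation=cv2.INTER_CUBIC);B=cv2.resize(cb,None,fx=6,fy=6,interpolation=cv2.INTER_CUBIC)
B=cv2.copyMakeBorder(B,0,A.shape[0]-B.shape[0],0,0,cv2.BORDER_CONSTANT)
cv2.imwrite('pics/c1.png',np.hstack([A,B]))
cs=[]
for d,(x0,y0,x1,y1) in((a,(278,148,305,178)),(b,(258,145,284,170))):
    im=d['pixels'][y0:y1,x0:x1]; h=cv2.cvtColor(im,cv2.COLOR_RGB2HSV)
    m=((h[...,1]<50)&(h[...,2]>110)).astype(np.uint8)
    c=max(cv2.findContours(m,cv2.RETR_EXTERNAL,cv2.CHAIN_APPROX_NONE)[0],key=cv2.contourArea)
    x,y,w,hh=cv2.boundingRect(c);M=cv2.moments(c);cs.append((M['m10']/M['m00']+x0,M['m01']/M['m00']+y0))
    print('bbox',x+x0,y+y0,w,hh,'cent',cs[-1])
(o1,r1),(o2,r2)=ray(a,*cs[0]),ray(b,*cs[1])
s=np.linalg.lstsq(np.c_[r1,-r2],o2-o1,rcond=None)[0]
print(o1+s[0]*r1,o2+s[1]*r2, onz(a,*cs[0],.15),onz(b,*cs[1],.15))
print('blue',onz(b,161,122,.16))
E
```

```text
bbox 278 151 27 27 cent (291.6087570621469, 161.66007532956687)
bbox 258 148 26 19 cent (271.1198830409357, 157.8048245614035)
[ 0.593868   -0.11889963  0.14113872] [ 0.59760588 -0.12083884  0.14244799] [ 0.58506323 -0.12988835  0.15      ] [ 0.59445125 -0.1218207   0.15      ]
blue [0.56136283 0.18232824 0.16      ]
```

View pics/c1.png

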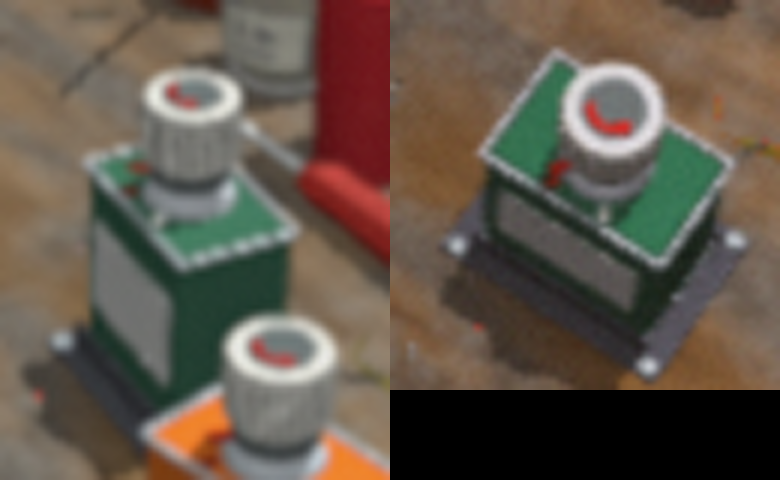

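The crop confirms the green can. Its cap's top disc is centred at about scene (291.6,155.4) and top (271.6,158.2), with the red pointer at the red mark. Next I triangulate the top disc.

```bash
python3 - <<'E'
from h import *
a=grab('scene');b=grab('top')
P=(291.6,155.4);Q=(271.6,158.2)
(o1,r1),(o2,r2)=ray(a,*P),ray(b,*Q)
s=np.linalg.lstsq(np.c_[r1,-r2],o2-o1,rcond=None)[0]
print(o1+s[0]*r1,o2+s[1]*r2,onz(a,*P,.166),onz(b,*Q,.166))
o=get_obs();M=R.from_quat(o['orientation']).as_matrix();print(M.round(3),o['joints'])
# green top edges (top view): corners of crop -> yaw of the can
for c in((95,152),(165,50),(343,165),(268,265)):print(onz(b,c[0]/6+234.6,c[1]/6+139.6,.112))
E
```

```text
[ 0.58755665 -0.12591073  0.16710458] [ 0.58691542 -0.12557299  0.16688043] [ 0.58868569 -0.12450024  0.166     ] [ 0.58728278 -0.12545984  0.166     ]
[[-0.957  0.291 -0.   ]
 [ 0.291  0.957 -0.   ]
 [ 0.    -0.    -1.   ]] [ 1.05970867e+00  3.80794134e-01  1.29761976e+00  5.41690201e-06
  1.46359965e+00 -2.15299960e-01]
[ 0.56804191 -0.07509471  0.112     ]
[ 0.62657025 -0.0829019   0.112     ]
[ 0.60895209 -0.17787153  0.112     ]
[ 0.55141852 -0.16655299  0.112     ]
```

```bash
python3 -m handwheel '[[0.0267,-0.0407,0,0,0,-0.067],[0.0267,-0.0407,0,0,0,-0.067],[0.0267,-0.0407,0,0,0,-0.067],[0.0267,-0.0407,0,0,0,-0.067],[0.0267,-0.0407,0,0,0,-0.067]]' 1 60
python3 -m handwheel '[[0.0267,-0.0407,0,0,0,-0.067],[0.0267,-0.0407,0,0,0,-0.067],[0.0267,-0.0407,0,0,0,-0.067],[0.0267,-0.0407,0,0,0,-0.067],[0.0267,-0.0407,0,0,0,-0.067]]'
python3 -m handwheel '[[0.0267,-0.0407,0,0,0,-0.067],[0.0267,-0.0407,0,0,0,-0.067],[0.0267,-0.0407,0,0,0,-0.067],[0.0267,-0.0407,0,0,0,-0.067],[0.0267,-0.0407,0,0,0,-0.067]]'
python3 -m handwheel '[[0.0267,-0.0407,0,0,0,-0.067],[0,0,0,0,0,0]]'
python3 -c "
from h import *
o=get_obs();print(o['joints'],o['contact_force'])"
```

```text
time_s: 0.8
ee_pos: [0.2944, 0.3209, 0.2424]
orientation: [0.311, 0.95, 0.0, 0.0]
contact_force: [0.8, 0.1, -0.2]
finger_gap: 0.0856
finger_force: 0.0
time_s: 1.3
ee_pos: [0.428, 0.1172, 0.2425]
orientation: [0.466, 0.885, 0.0, 0.0]
contact_force: [-0.1, 1.1, -0.2]
finger_gap: 0.0853
finger_force: 0.0
time_s: 1.8
ee_pos: [0.5616, -0.0863, 0.2423]
orientation: [0.607, 0.795, 0.0, -0.0]
contact_force: [0.7, 1.3, 0.3]
finger_gap: 0.0854
finger_force: 0.0
time_s: 2.0
ee_pos: [0.5893, -0.1299, 0.2407]
orientation: [0.634, 0.773, -0.0, -0.0]
contact_force: [-1.1, 0.1, -0.1]
finger_gap: 0.0853
finger_force: 0.0
[-4.12607533e-01  4.77150830e-01  1.14244336e+00 -8.17203110e-04
  1.52230387e+00 -6.09185506e-01] [-1.11082514  0.12616535 -0.12210787]
```

```bash
python3 -m handwheel '[[-0.002,0.004,-0.03,0,0,0],[0,0,-0.025,0,0,0],[0,0,-0.02,0,0,0],[0,0,-0.015,0,0,0],[0,0,0,0,0,0]]'
python3 - <<'E'
from h import *
a=grab('scene');b=grab('top')
A=cv2.resize(a['pixels'][90:215,230:350,::-1],None,fx=3.2,fy=3.2);B=cv2.resize(b['pixels'][85:210,210:330,::-1],None,fx=3.2,fy=3.2)
cv2.imwrite('pics/c2.png',np.hstack([A,B]))
E
```

```text
time_s: 2.5
ee_pos: [0.5845, -0.1204, 0.1504]
orientation: [0.632, 0.775, -0.001, -0.002]
contact_force: [-0.4, -0.5, 0.5]
finger_gap: 0.0855
finger_force: 0.0
```

View pics/c2.png

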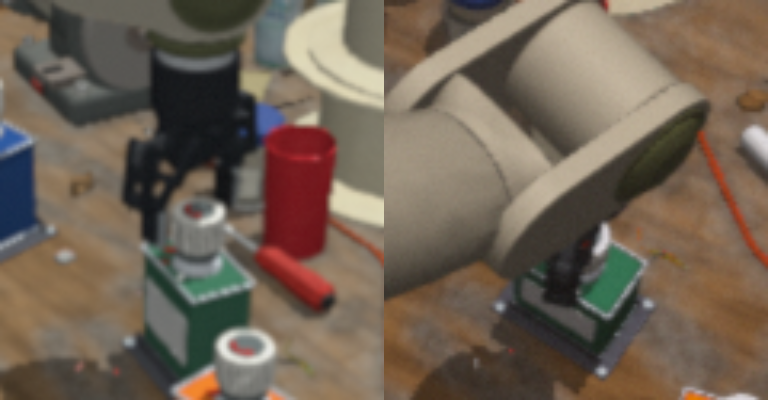

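The left finger (crop ~150,230) and the right finger behind the cap straddle it, with the can top clear below. The tool sits about 5 mm off, which matches the measured pose, so I'll correct that and close.

```bash
python3 -m handwheel '[[0.003,-0.005,0,0,0,0],[0,0,0,0,0,0]]'
python3 -m handwheel '[[0,0,0,0,0,0],[0,0,0,0,0,0],[0,0,0,0,0,0],[0,0,0,0,0,0],[0,0,0,0,0,0]]' 0.3 60
python3 -m handwheel '[[0,0,0,0,0,0],[0,0,0,0,0,0],[0,0,0,0,0,0]]'
```

```text
time_s: 2.8
ee_pos: [0.5892, -0.1268, 0.1533]
orientation: [0.632, 0.775, 0.0, 0.001]
contact_force: [-0.7, -0.2, 0.5]
finger_gap: 0.0853
finger_force: 0.0
time_s: 3.3
ee_pos: [0.5899, -0.1259, 0.1533]
orientation: [0.632, 0.775, 0.001, 0.002]
contact_force: [6.5, 2.3, 2.9]
finger_gap: 0.0422
finger_force: 60.7
time_s: 3.6
ee_pos: [0.5898, -0.1259, 0.1533]
orientation: [0.632, 0.775, 0.001, 0.002]
contact_force: [6.0, 0.7, 3.0]
finger_gap: 0.0423
finger_force: 60.7
```

```bash
python3 -m handwheel '[[0.001,0,-0.002,0,0,0],[0,0,-0.002,0,0,0],[0,0,0,0,0,0]]'
python3 -m handwheel '[[0,0,-0.002,0,0,0],[0,0,-0.001,0,0,0],[0,0,0,0,0,0]]'
```

```text
time_s: 3.9
ee_pos: [0.5901, -0.1259, 0.1489]
orientation: [0.632, 0.775, 0.001, 0.001]
contact_force: [3.0, 3.1, 6.3]
finger_gap: 0.0426
finger_force: 60.8
time_s: 4.2
ee_pos: [0.5902, -0.126, 0.1474]
orientation: [0.632, 0.775, 0.001, 0.001]
contact_force: [0.0, 2.2, 15.9]
finger_gap: 0.0422
finger_force: 61.8
```

Measured travel is 5.9 mm and the force has jumped to 16 N, so the cap is at its stop. Now I turn it.

```bash
python3 -m handwheel '[[0,0,0,0,0,0.12],[0,0,0,0,0,0.12],[0,0,0,0,0,0.12],[0,0,0,0,0,0.12],[0,0,0,0,0,0]]'
python3 -c "
from h import *
o=get_obs();print(o['joints'],o['ft_torque'],R.from_quat(o['orientation']).as_matrix()[:2,1])"
```

```text
time_s: 4.7
ee_pos: [0.5907, -0.1257, 0.1474]
orientation: [0.428, 0.904, 0.001, 0.002]
contact_force: [2.6, 5.5, 13.9]
finger_gap: 0.042
finger_force: 61.8
[-4.05992331e-01  5.51013795e-01  1.29279418e+00  1.18564725e-03
  1.29316124e+00 -1.09312526e+00] [ 0.48873933  0.04951498 -0.0511416 ] [0.77326489 0.63407536]
```

```bash
python3 -m handwheel '[[0,0,0,0,0,0.12],[0,0,0,0,0,0.12],[0,0,0,0,0,0.12],[0,0,0,0,0,0.12],[0,0,0,0,0,0]]'
python3 -c "
from h import *
o=get_obs();print(o['joints'],o['ft_torque'],R.from_quat(o['orientation']).as_matrix()[:2,1])"
```

```text
time_s: 5.2
ee_pos: [0.5912, -0.1253, 0.1475]
orientation: [0.201, 0.98, 0.001, 0.003]
contact_force: [4.7, 6.9, 12.8]
finger_gap: 0.0422
finger_force: 61.5
[-0.40550457  0.55110758  1.29256751  0.00240288  1.29247621 -1.57314577] [ 0.81102929 -0.50756971 -0.05550729] [0.39291704 0.91957105]
```

```bash
python3 -m handwheel '[[0,0,0,0,0,0.12],[0,0,0,0,0,0.12],[0,0,0,0,0,0.1],[0,0,0,0,0,0]]'
python3 -c "
from h import *
o=get_obs();print(o['ft_torque'])
a=grab('scene');b=grab('top')
A=cv2.resize(a['pixels'][140:200,260:320,::-1],None,fx=6.4,fy=6.4,interpolation=2);B=cv2.resize(b['pixels'][140:200,240:300,::-1],None,fx=6.4,fy=6.4,interpolation=2)
cv2.imwrite('pics/c3.png',np.hstack([A,B]))"
```

```text
time_s: 5.6
ee_pos: [0.5913, -0.1249, 0.1475]
orientation: [0.032, 0.999, 0.0, 0.003]
contact_force: [4.7, 8.5, 11.9]
finger_gap: 0.0421
finger_force: 61.5
[ 1.2370085  -0.77749332 -0.14977747]
```

View pics/c3.png

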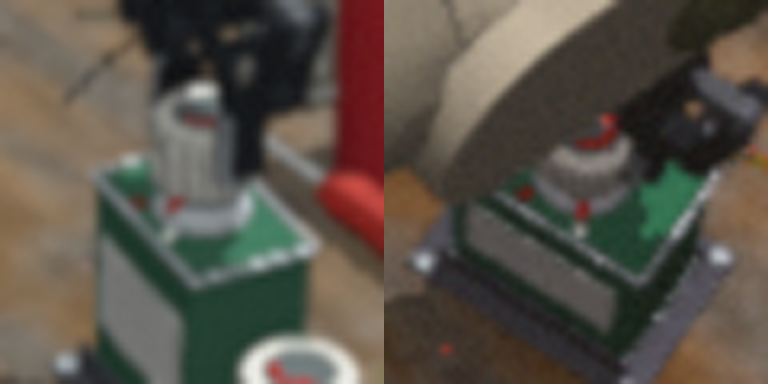

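The red pointer (scene crop ~175,203, top crop ~582,210) now points almost at the white mark. I'll turn a little further, up to the stop.

```bash
python3 -m handwheel '[[0,0,0,0,0,0.06],[0,0,0,0,0,0.05],[0,0,0,0,0,0]]'
python3 -c "
from h import *
o=get_obs();print(o['ft_torque'],R.from_quat(o['orientation']).as_matrix()[:2,1])"
```

```text
time_s: 6.0
ee_pos: [0.5913, -0.1248, 0.1474]
orientation: [-0.022, 1.0, 0.001, 0.003]
contact_force: [3.9, 9.9, 12.7]
finger_gap: 0.0426
finger_force: 61.6
[ 1.294794   -0.70205699 -0.37025495] [-0.04349924  0.99905305]
```

The torque has jumped to 0.37 N m, so the closure is at its stop. Now I release and rise.

```bash
python3 -m handwheel '[[0,0,0,0,0,0],[0,0,0,0,0,0],[0,0,0,0,0,0],[0,0,0,0,0,0],[0,0,0,0,0,0]]' 1
python3 -m handwheel '[[0,0,0.02,0,0,0],[0,0,0.03,0,0,0],[0,0,0.03,0,0,0],[0,0,0.03,0,0,0],[0,0,0,0,0,0]]'
python3 -m handwheel '[[-0.03,0,0.03,0,0,0],[-0.04,0,0.02,0,0,0],[-0.04,0,0,0,0,0],[0,0,0,0,0,0],[0,0,0,0,0,0]]'
python3 -c "
from h import *
a=grab('scene');b=grab('top')
A=cv2.resize(a['pixels'][140:200,260:320,::-1],None,fx=6.4,fy=6.4,interpolation=2);B=cv2.resize(b['pixels'][140:200,240:300,::-1],None,fx=6.4,fy=6.4,interpolation=2)
cv2.imwrite('pics/c4.png',np.hstack([A,B]))"
```

```text
time_s: 6.5
ee_pos: [0.5894, -0.1263, 0.1451]
orientation: [-0.021, 1.0, 0.0, -0.0]
contact_force: [-0.7, 0.5, -0.0]
finger_gap: 0.0858
finger_force: 0.0
time_s: 7.0
ee_pos: [0.5906, -0.1266, 0.2596]
orientation: [-0.021, 1.0, -0.002, 0.004]
contact_force: [0.2, 0.1, 0.4]
finger_gap: 0.0853
finger_force: 0.0
time_s: 7.5
ee_pos: [0.4791, -0.1262, 0.3052]
orientation: [-0.021, 1.0, 0.0, -0.0]
contact_force: [-0.7, -0.5, 0.4]
finger_gap: 0.0855
finger_force: 0.0
```

View pics/c4.png

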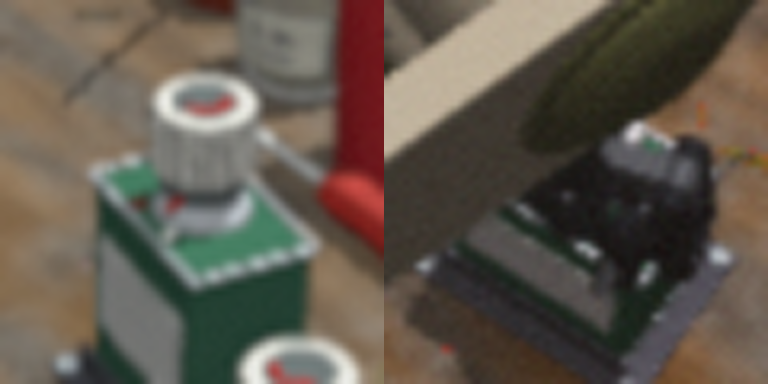

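The cap is back up: its top is at crop y~97 and there is a gap above the neck. The red pointer (~177,205) is at the white mark and the robot is clear.

```bash
python3 -c "
from h import *
print(ticket.job_done())"
```

```text
the job is handed in; nothing more can be done
None
```

The green can's closure is turned to its stop (pointer at the white mark), its cap has sprung back up, the blue can was not touched, and the job was handed in after about 7.5 s; no verdict was returned.

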